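Seat a rocker shaft in the sprung V-block and hold it down

TASK

Take the short round steel shaft out of the open kit drawer, lay it along the groove of the sprung V-block, centred lengthwise, and let go of it; then push the drawer fully home. Finally press down on the middle of the shaft with the fingers, firmly but without ramming it, until the V-block is right down on its stop with the shaft bearing on both faces of the V, and finish while still holding it down there. Leave the piston, the spark plug and the feeler gauge where they are.

Things in the scene. Friction and masses are not known exactly. Their poses are not given: they have to be found in the camera images.
- shaft: solid steel rocker shaft, a round bar 24 mm in diameter, 90 mm long, 0.2 to 0.4 kg, a thin dark ring near each end. Origin at its centre, y along its axis. At first it lies loose on the floor of the open drawer (and can roll there), within 0.15 rad of parallel to the drawer's front, its centre 62 mm in front of the box and 53 to 73 mm behind the outer face of the drawer's front panel, 26 mm above the bench
- kit_box: grey sheet-steel box, 185 mm deep (x), 160 mm wide (y), 62 mm high, fixed to the bench, with a single drawer. Origin under its centre; its front, where the drawer comes out, faces its -x; its top is shut
- drawer_front (a point): middle of the front face of the drawer's lip pull (60 mm wide along y, 16 mm high, 10 mm proud of the front panel), 34 mm above the bench; moves with the drawer, axes as the kit box. Front panel 150 mm wide, from 6 to 56 mm above the bench. Inside 128 mm wide, its black rubber floor 14 mm and side walls 44 mm above the bench
- drawer (a joint): how far the drawer is out (m): 0 fully home, 0.115 to 0.135 at the start. Pushed along the box's +x; it slides with about 1 N, must be pushed over a sprung detent (3 to 4 N) in the last 10 mm and then sits against its stop
- v_stand: foot of the V-block, a dark steel plate 84 x 110 mm, 14 mm high, fixed to the bench; origin under its centre, the V groove runs along its y
- v_seat (a point): where the centre of the seated, centred shaft belongs (54 mm above the bench, moving down with the V-block); the groove runs along its y. Two V-notched plates, each 14 mm thick along the groove and 46 mm wide across it, stand 50 mm apart, so fingers holding the shaft's middle have room beside it and 22 mm below this point. V 90 degrees, mouth 40 mm wide, 57 mm above the bench
- v_block (a joint): how far the V-block is pressed down (m): 0 up, 0.006 on its stop. Its spring carries the shaft's weight unmoved; about 3 to 6 N more starts it and 8 to 11 N presses it onto its stop
- piston: bystander: aluminium piston standing crown up, 55 mm in diameter, 54 mm high, origin under its centre; leave alone
- spark_plug: bystander: spark plug lying on the bench, 77 mm long, 23 mm thick; leave alone
- feeler_gauge: bystander: fanned feeler gauge lying on the bench, 51 x 100 x 11 mm; leave alone
There are look-alikes about, which are no part of the job. Of the things shaped like the shaft, the steel one is meant.

How it is judged:
By the outcome, as a careful person would: the job done as asked, in the order asked, and still so for the second after the job is handed in, while the arm keeps its last pose, push and grip.
It also fails if it takes over 64 s, if anything falls off the work surface, if the arm or the gripper's body presses on something with over 40 N, if the wrist force passes 120 N, or if a joint passes its speed limit or range.

ROBOT

A 6-joint arm with a two-finger parallel gripper is mounted at the origin on a cart in front of the work surface, level with it; the furniture and walls round the work are solid. World frame = base frame: x ahead of the robot, y to its left, z up, the work surface at z = 0. Lengths are in m, angles in rad, forces in N, time in s.
With the tool pointing down it reaches from about 0.225 to 0.875 m from the base axis. Payload 3.4 kg.
Tool frame: the origin (TCP) lies on the centre line of the jaws, within the pads' length; the fingertips stand 11 mm ahead of it and the grasp point (between the pads) lies 8 mm behind it; z points along the fingers, y is the line along which they close (so a half turn about z gives the same grasp; the last joint's range is limited). The gripper opens to 85 mm and grips with 20 to 120 N. Pads are 22 mm wide; open, the fingers measure 114 mm over their backs; the gripper's body (76 mm by 85 mm) begins 54 mm behind the grasp point. The pads swing forward as they close: fully open they stand 13 mm farther back than shut.
Start: joints at [-1.373, 0.276, 1.505, -0, 1.361, -0.121], TCP at [0.18, -0.546, 0.242] pointing down, gripper open.
Joint ranges: [-2.89, 2.89], [-0.75, 2.08], [0.22, 2.7], [-1.18, 4.32], [0.11, 2.71], [-2.7, 2.7]. Speed limits (rad/s): [2.57, 2.57, 3.14, 3.14, 3.14, 3.14].

INTERFACE

Orientations are given as a unit quaternion [w, x, y, z].
In Python, from rig import manip, eyes, job gives the robot as it stands.
- The arm moves only by the tool drive_tool, never from a script. Its argument "rows" is a list of rows, each a list of 3 entries, a list of its own where there are three numbers: the turn, a rotation vector about the world's x, y, z in rad, then the shift along the world's x, y, z in cm, then the finger opening in cm, from 0 to 8.54. A call has 1 to 8 rows; each row shifts and turns the commanded pose from where the row before left it; what a row does not reach is not made up. A row lasts 1/8 s, in which the tool goes at most 62.5 mm and 10.7 degrees, less where a joint would pass 70% of its speed; a pose out of reach is approached as far as the arm can. A call is refused whole if a number of a shift passes 6.25 or a number of a turn 0.188, either way. A call with a gripper value outside its range is refused whole. The fingers move at their own pace and stop on an object; "force" is the grip in N (left out, the last holds). Time passes only in rows, so rows that do not move let the fingers close. It gives the time, the measured TCP pose, the force, the opening and the grip force at its end, in the units of the state.
- manip.get_state(): the state, without advancing time (a new reading comes with each control period).
- eyes.get_image(name): name is "scene" or "top"; returns the picture (384x512x3 uint8, red, green, blue); there is no depth.
- eyes.get_calibration(name): a dict with "camera_matrix" (3x3 intrinsics, pixels), "view" (4x4, takes a point from world to camera coordinates). Camera axes: x right, y up, looking along -z (the intrinsics and any distortion apply to the point x, -y, -z); pixel columns grow to the right and rows downward; lengths in m; the calibration is good to about 2 mm. A picture is of the moment at which its call begins. get_calibration takes no time and is no camera call.
- job.sign_off(): hands the job in; it is judged then, once.
The state is a dict: "clock": time; "qpos": joint angles; "qd": joint speeds; "effort": joint torques, N m; "position": TCP position; "ee_rot": TCP orientation; "contact_force": force on the tool from outside, world axes, zero at the start; "moment": the same for the moment, N m; "width": finger opening in m; "gripper_force": force on a finger pad.
Only numpy, scipy, OpenCV 4.12 (cv2) and the standard library are available. Lean on these libraries where they do the work, as an engineer would, in place of code of your own. Each camera call takes 0.05 s, during which the arm holds its last target. There are 200 camera calls.

## Working session

There is one attempt and no reset: what is moved stays moved. The work goes in short steps, Python scripts to look and compute and a tool call to move; the robot and the scene stay as the last step left them, time stands still between calls to the robot, and variables do not carry over. Pictures are saved under pics/ and viewed, at most 10 in all, crops included, and the job is handed in when it is done.

Besides the shell and the picture viewer there is one more tool, called after "Emit:" as name(argument=value, ...), one argument or row to a line, values as JSON. drive_tool: Moves the arm, as the interface text tells. Its arguments: {"type":"object","properties":{"rows":{"type":"array"},"force":{"type":"number"}},"required":["rows"]}

```bash
mkdir -p pics; python3 - <<'E'
from rig import manip, eyes, job
import cv2
for n in("scene","top"):
    im=eyes.get_image(n); cv2.imwrite(f"pics/{n}0.png",im[:,:,::-1])
    c=eyes.get_calibration(n); print(n,c)
print(manip.get_state())
E
python3 -c "
import cv2
for n in('scene','top'):
    a=cv2.imread('pics/%s0.png'%n); cv2.imwrite('pics/%s0b.png'%n,cv2.resize(a,(800,600),interpolation=cv2.INTER_CUBIC))"
```

```text
scene {'camera_matrix': array([[450.46620548,   0.        , 251.74301089],
       [  0.        , 450.46620548, 183.95657889],
       [  0.        ,   0.        ,   1.        ]]), 'view': array([[-0.85573593, -0.51734158, -0.00858473,  0.47640655],
       [ 0.35301364, -0.59589015,  0.72131567, -0.23834226],
       [-0.37828215,  0.61422522,  0.69255325, -0.79817315],
       [ 0.        ,  0.        ,  0.        ,  1.        ]])}
top {'camera_matrix': array([[483.57153566,   0.        , 259.56524831],
       [  0.        , 483.57153566, 189.22173682],
       [  0.        ,   0.        ,   1.        ]]), 'view': array([[-0.02574544, -0.99958976, -0.01254924,  0.01470704],
       [ 0.98945426, -0.02727032,  0.1422554 , -0.55822443],
       [-0.14253927, -0.00875447,  0.98975043, -1.02675276],
       [ 0.        ,  0.        ,  0.        ,  1.        ]])}
{'clock': 0.1, 'qpos': array([-1.37302155e+00,  2.76527738e-01,  1.50601105e+00, -6.26589947e-06,
        1.36069547e+00, -1.21004329e-01]), 'qd': array([ 0.00109111, -0.00330464, -0.00186595, -0.00071452,  0.00069613,
       -0.00082217]), 'effort': array([ 1.89854363e-03, -4.17698765e+01, -2.46404618e+01, -1.67028111e-04,
        5.73807542e-03,  9.84272077e-07]), 'position': array([ 0.18010992, -0.54558591,  0.24152669]), 'ee_rot': array([-8.20075613e-04,  9.87323918e-01,  1.58716119e-01, -3.45600312e-05]), 'contact_force': array([ 0.25104563,  0.45643491, -0.34551487]), 'moment': array([-0.06560584, -0.01405048,  0.00342505]), 'gripper_force': 0.0, 'width': 0.08557324279860108}
```

View pics/scene0b.png

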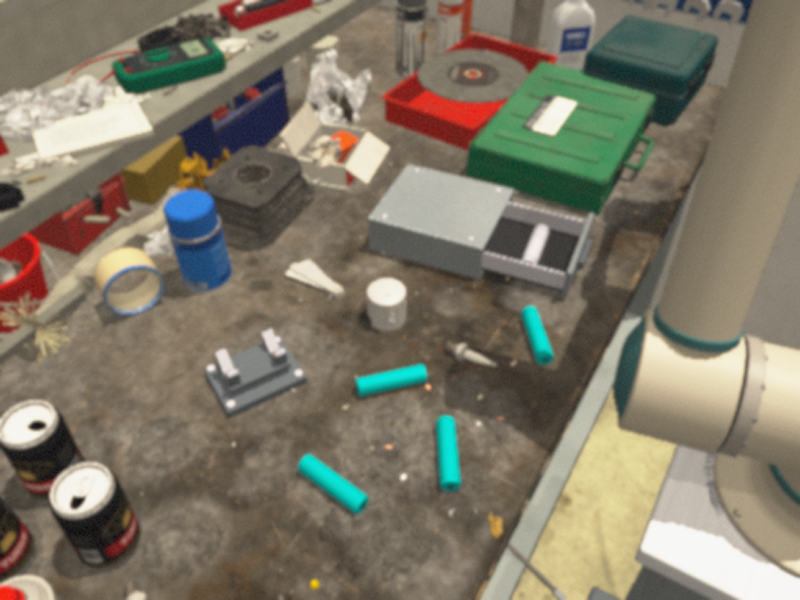

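View pics/top0b.png

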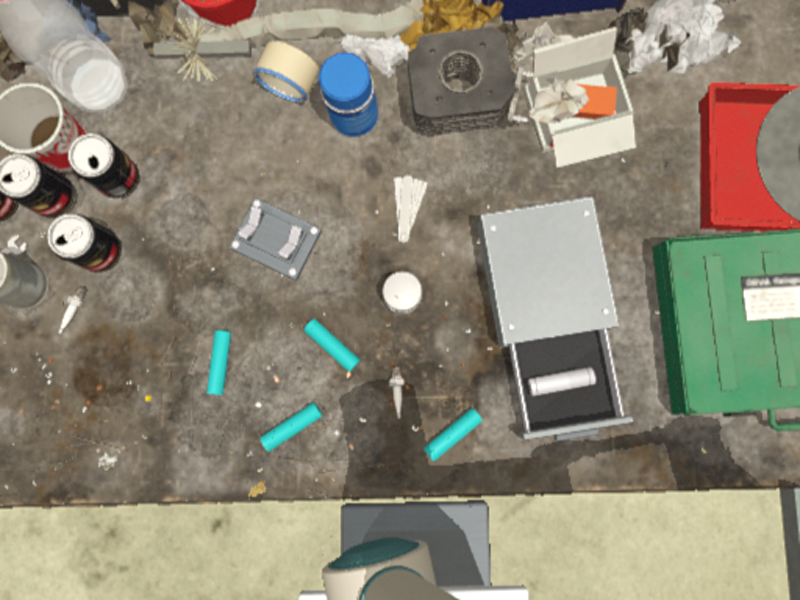

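The top view shows the shaft at about (562,381) in the drawer, and the V-block at (276,238). The cyan rods are the look-alikes. Next I'll enlarge both.

```bash
cat > h.py <<'E'
import numpy as np
from rig import manip, eyes, job
def px2w(n,u,v,z):
    c=eyes.get_calibration(n);K=c["camera_matrix"];V=c["view"]
    d=np.linalg.solve(K,[u,v,1.]);d=np.array([d[0],-d[1],-d[2]])
    R=V[:3,:3];o=-R.T@V[:3,3];d=R.T@d
    return o+d*(z-o[2])/d[2]
E
python3 - <<'E'
import cv2,numpy as np
a=cv2.imread('pics/top0.png')
b=a[120:290,300:410]; c=a[120:185,140:215]
b=cv2.resize(b,(388,600),interpolation=cv2.INTER_CUBIC); c=cv2.resize(c,(400,347),interpolation=cv2.INTER_CUBIC)
o=np.zeros((600,790,3),np.uint8);o[:,:388]=b;o[:347,390:]=c
cv2.imwrite('pics/crop1.png',o)
E
```

```text
(no output)
```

View pics/crop1.png

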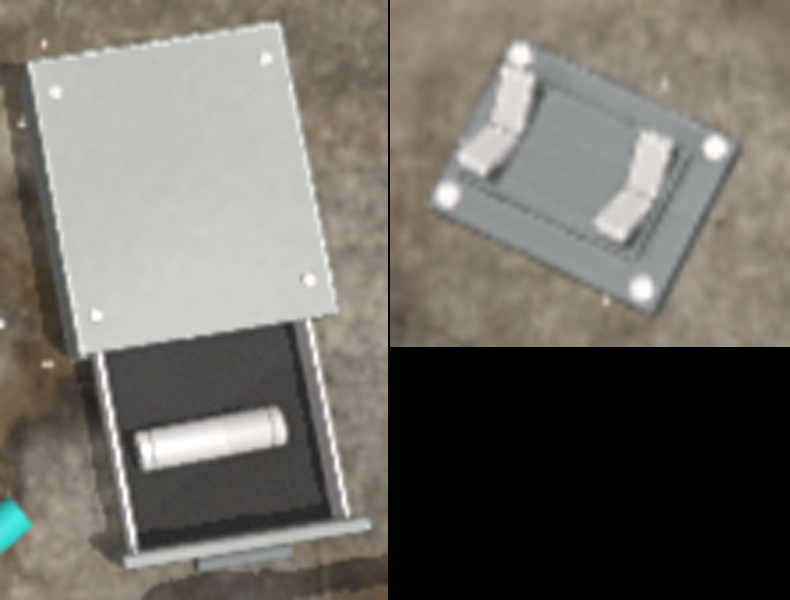

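```bash
python3 - <<'E'
from h import *
B=lambda p,z:px2w("top",300+p[0]/3.527-.35,120+p[1]/3.529-.35,z)
C=lambda p,z:px2w("top",140+p[0]/5.333-.4,120+p[1]/5.338-.4,z)
sh=[B(p,.026) for p in((141,451),(283,425))]
print("shaft",sh,np.mean(sh,0),np.linalg.norm(sh[0]-sh[1]));d=sh[1]-sh[0];print("ang",np.arctan2(d[1],d[0]))
bx=[B(p,.062) for p in((28,63),(279,22),(337,312),(77,357))]
print("box",np.round(bx,4),np.mean(bx,0))
for i in range(4): e=bx[(i+1)%4]-bx[i];print(np.linalg.norm(e),np.arctan2(e[1],e[0]))
f=[B(p,.056) for p in((126,562),(371,522))];print("front top",f, np.linalg.norm(f[0]-f[1]))
pl=[C(p,.014) for p in((126,38),(351,147),(265,313),(40,204))]
print("plate",np.round(pl,4),np.mean(pl,0))
for i in range(4): e=pl[(i+1)%4]-pl[i];print(np.linalg.norm(e),np.arctan2(e[1],e[0]))
# plate tops (mouth corners) z=.057: outer ends of each notched plate
q=[C(p,.057) for p in ((126,72),(85,168),(265,137),(224,237))]
print("notch",np.round(q,4),np.mean(q,0))
print(px2w("top",562/1.5625,381/1.5625,.026))
E
```

```text
shaft [array([ 0.42665533, -0.17222632,  0.026     ]), array([ 0.4404048 , -0.26119056,  0.026     ])] [ 0.43353007 -0.21670844  0.026     ] 0.0900204649537128
ang -1.4174590023286269
box [[ 0.6668 -0.1085  0.062 ]
 [ 0.6884 -0.2655  0.062 ]
 [ 0.5065 -0.2895  0.062 ]
 [ 0.4834 -0.1309  0.062 ]] [ 0.58629537 -0.1985905   0.062     ]
0.15844486605524263 -1.4338800564862688
0.18347877993474954 -3.0099536006034926
0.16035983015115485 1.7152586723915006
0.18470873394076373 0.12133082507142626
front top [array([ 0.3604086 , -0.15545283,  0.056     ]), array([ 0.38027932, -0.30320064,  0.056     ])] 0.1490780276376296
plate [[0.714  0.2187 0.014 ]
 [0.663  0.1216 0.014 ]
 [0.5918 0.159  0.014 ]
 [0.6418 0.2555 0.014 ]] [0.65266545 0.18870553 0.014     ]
0.10965810299132794 -2.054956572750714
0.08045302539147114 2.6583026712288897
0.10867993649225395 1.0920139328378209
0.08104425565202045 -0.4712070421126
notch [[0.6873 0.2096 0.057 ]
 [0.6471 0.2264 0.057 ]
 [0.6581 0.152  0.057 ]
 [0.6165 0.169  0.057 ]] [0.65223784 0.18924975 0.057     ]
[ 0.43336615 -0.21650453  0.026     ]
```

Emit:
drive_tool(
  rows=[
    [[0,0,0.1756],[3.17,4.11,0],5.0],
    [[0,0,0.1756],[3.17,4.11,0],5.0],
    [[0,0,0.1756],[3.17,4.11,-1],5.0],
    [[0,0,0.1756],[3.17,4.11,-2],5.0],
    [[0,0,0.1756],[3.17,4.11,-2],5.0],
    [[0,0,0.1756],[3.17,4.11,-2],5.0],
    [[0,0,0.1756],[3.17,4.11,-2],5.0],
    [[0,0,0.1756],[3.17,4.11,-2],5.0],
  ],
  force=40,
)

```text
clock: 1.1
position: [0.4346, -0.2158, 0.1316]
ee_rot: [0.0, 0.649, 0.761, 0.0]
contact_force: [0.7, -0.7, -0.5]
width: 0.0501
gripper_force: 0.0
```

Emit:
drive_tool(
  rows=[
    [[0,0,0],[0,0,0],5.0],
    [[0,0,0],[0,0,0],5.0],
  ],
)

```text
clock: 1.35
position: [0.4337, -0.2175, 0.1323]
ee_rot: [-0.0, 0.651, 0.759, -0.0]
contact_force: [-0.0, 0.1, 0.8]
width: 0.0499
gripper_force: 0.0
```

Emit:
drive_tool(
  rows=[
    [[0,0,0],[0,0,-3],5.0],
    [[0,0,0],[0,0,-3],5.0],
    [[0,0,0],[0,0,-0.8],5.0],
    [[0,0,0],[0,0,0],5.0],
  ],
)

```text
clock: 1.85
position: [0.4336, -0.2183, 0.0646]
ee_rot: [0.0, 0.652, 0.758, -0.0]
contact_force: [-0.3, 0.4, 0.0]
width: 0.05
gripper_force: 0.0
```

```bash
python3 - <<'E'
from h import *
import cv2
a=eyes.get_image("scene")[:,:,::-1];b=eyes.get_image("top")[:,:,::-1]
o=np.hstack([cv2.resize(a[100:220,290:410],(395,395),interpolation=cv2.INTER_CUBIC),cv2.resize(b[170:290,300:420],(395,395),interpolation=cv2.INTER_CUBIC)])
cv2.imwrite("pics/c2.png",o)
E
```

```text
(no output)
```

View pics/c2.png

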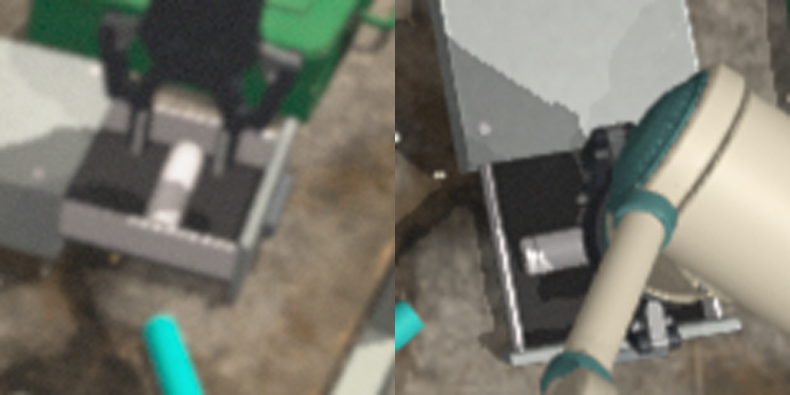

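Fingers straddle the shaft (left view, shaft at (175,190), fingertips at (140,150) and (225,170)); going down.

Emit:
drive_tool(
  rows=[
    [[0,0,0],[0,0.1,0],4.2],
    [[0,0,0],[0,0,-1.5],4.2],
    [[0,0,0],[0,0,-1.5],4.2],
    [[0,0,0],[0,0,-0.5],4.2],
    [[0,0,0],[0,0,0],4.2],
    [[0,0,0],[0,0,0],4.2],
  ],
)

```text
clock: 2.7
position: [0.4343, -0.2165, 0.0299]
ee_rot: [0.001, 0.651, 0.759, 0.0]
contact_force: [0.2, 0.9, -0.1]
width: 0.0419
gripper_force: 0.0
```

Emit:
drive_tool(
  rows=[
    [[0,0,0],[0,0,-0.1],3.5],
    [[0,0,0],[0,0,0],2.8],
    [[0,0,0],[0,0,0],1.5],
    [[0,0,0],[0,0,0],1.5],
    [[0,0,0],[0,0,0],1.5],
    [[0,0,0],[0,0,0],1.5],
  ],
  force=50,
)

```text
clock: 3.45
position: [0.4339, -0.2163, 0.0287]
ee_rot: [0.0, 0.651, 0.759, 0.0]
contact_force: [-0.3, 1.3, 5.9]
width: 0.022
gripper_force: 48.8
```

Emit:
drive_tool(
  rows=[
    [[0,0,0],[0,0,0.5],1.5],
    [[0,0,0],[0,0,1.5],1.5],
    [[0,0,0],[0,0,3],1.5],
    [[0,0,0],[0,0,4],1.5],
    [[0,0,0],[0,0,4],1.5],
    [[0,0,0],[0,0,2],1.5],
    [[0,0,0],[0,0,0],1.5],
  ],
)

```text
clock: 4.32
position: [0.4344, -0.2166, 0.1793]
ee_rot: [0.001, 0.651, 0.759, 0.0]
contact_force: [1.1, 0.6, -4.5]
width: 0.0225
gripper_force: 49.5
```

```bash
python3 - <<'E'
from h import *
import cv2
a=eyes.get_image("scene")[:,:,::-1];b=eyes.get_image("top")[:,:,::-1]
o=np.hstack([cv2.resize(a[20:170,280:430],(395,395),interpolation=cv2.INTER_CUBIC),cv2.resize(b[170:290,300:420],(395,395),interpolation=cv2.INTER_CUBIC)])
cv2.imwrite("pics/c3.png",o)
s=manip.get_state();print(s["position"],s["width"],s["gripper_force"],s["contact_force"],s["moment"])
E
```

```text
[ 0.43297017 -0.21567229  0.17716367] 0.022224860124317937 49.45328772068024 [-0.28107182  0.29853623 -3.50743529] [0.00513944 0.03581142 0.01346901]
```

View pics/c3.png

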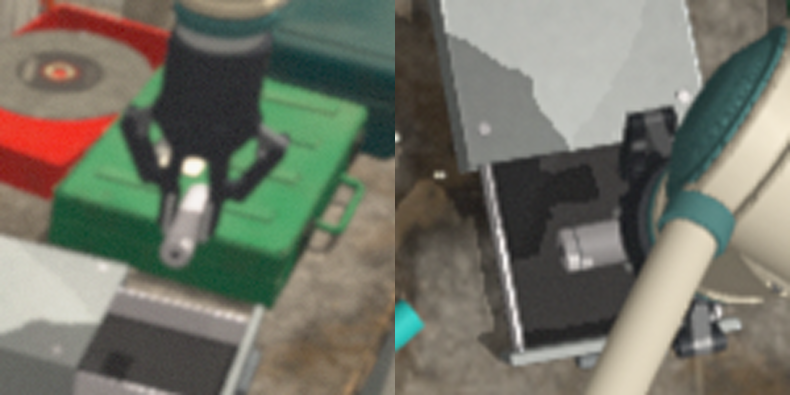

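```bash
python3 - <<'E'
from h import *
def proj(n,p):
    c=eyes.get_calibration(n);q=c["view"][:3,:3]@p+c["view"][:3,3];k=c["camera_matrix"]@[q[0],-q[1],-q[2]];return k[:2]/k[2]
s=manip.get_state();P=s["position"]+[0,0,-.0025]
a=.153;u=np.array([-np.sin(a),np.cos(a),0])
for t in(.045,-.045):
    p=proj("scene",P+u*t);print("scene crop",(p-[280,20])*2.633, "top crop",(proj("top",P+u*t)-[300,170])*3.29+[395,0])
E
```

```text
scene crop [175.54205469 255.60769639] top crop [562.82146692 249.82636368]
scene crop [201.16104941 197.72795887] top crop [716.53458256 221.74953867]
```

Shaft is held level near its middle, with about 3.5 N of weight. I'll carry it above the V-block.

Emit:
drive_tool(
  rows=[
    [[0,0,-0.0633],[1.5,2.6,0],1.5],
    [[0,0,-0.0633],[2.3,4.2,0],1.5],
    [[0,0,-0.0633],[2.3,4.2,0],1.5],
    [[0,0,-0.0633],[2.3,4.3,0],1.5],
    [[0,0,-0.0633],[2.3,4.3,0],1.5],
    [[0,0,-0.0633],[2.3,4.3,0],1.5],
    [[0,0,-0.0633],[2.3,4.3,0],1.5],
    [[0,0,-0.0633],[2.3,4.3,0],1.5],
  ],
)

```text
clock: 5.42
position: [0.6093, 0.1101, 0.1757]
ee_rot: [-0.001, 0.821, 0.571, -0.002]
contact_force: [1.3, -0.8, -3.7]
width: 0.0219
gripper_force: 49.5
```

Emit:
drive_tool(
  rows=[
    [[0,0,-0.0633],[2.3,4.2,0],1.5],
    [[0,0,-0.0633],[1.95,3.85,0],1.5],
    [[0,0,0],[0,0,-3.5],1.5],
    [[0,0,0],[0,0,-3.5],1.5],
    [[0,0,0],[0,0,-1.5],1.5],
    [[0,0,0],[0,0,0],1.5],
    [[0,0,0],[0,0,0],1.5],
  ],
)

```text
clock: 6.3
position: [0.6533, 0.1892, 0.0944]
ee_rot: [0.0, 0.855, 0.519, 0.001]
contact_force: [-0.0, 0.4, -2.4]
width: 0.0219
gripper_force: 49.4
```

```bash
python3 - <<'E'
from h import *
import cv2
a=eyes.get_image("scene")[:,:,::-1];b=eyes.get_image("top")[:,:,::-1]
o=np.hstack([cv2.resize(a[150:270,105:225],(395,395),interpolation=cv2.INTER_CUBIC),cv2.resize(b[110:200,130:220],(395,395),interpolation=cv2.INTER_CUBIC)])
cv2.imwrite("pics/c4.png",o)
s=manip.get_state();print(s["position"],s["width"],s["gripper_force"],s["contact_force"],s["moment"],s["ee_rot"])
E
```

```text
[0.65344274 0.18925538 0.09506242] 0.02176346013181134 49.44081902503967 [ 1.24787092 -0.24457941 -3.47236656] [ 0.01458907  0.02561239 -0.02918779] [6.19345550e-04 8.55039310e-01 5.18560618e-01 1.51028732e-03]
```

View pics/c4.png

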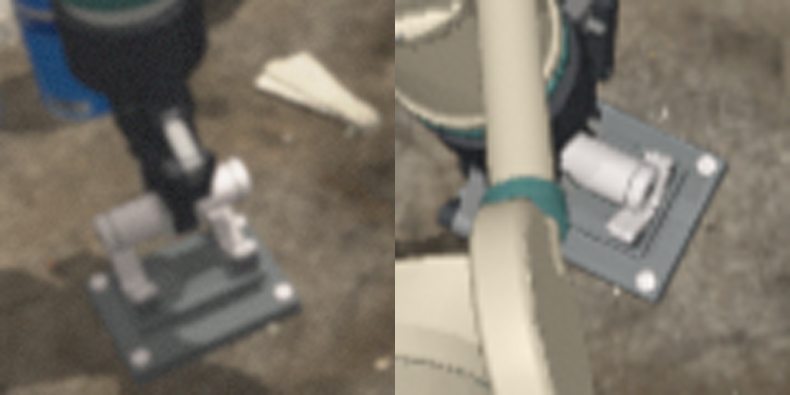

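```bash
cat >> h.py <<'E'
def proj(n,p):
    c=eyes.get_calibration(n);q=c["view"][:3,:3]@p+c["view"][:3,3];k=c["camera_matrix"]@[q[0],-q[1],-q[2]];return k[:2]/k[2]
E
python3 - <<'E'
from h import *
P=np.array([.6534,.1893,.0925]);a=-.481;u=np.array([-np.sin(a),np.cos(a),0]);w=np.array([u[1],-u[0],0])
for t in(.045,-.045):
  for r in(-.012,0,.012):
    X=P+u*t+w*r
    print(t,r,(proj("scene",X)-[105,150])*3.29,(proj("top",X)-[130,110])*4.389+[395,0])
E
```

```text
0.045 -0.012 [106.20399348 247.85801246] [473.73398357 131.49076633]
0.045 0 [ 98.61844659 234.32512641] [485.26633161 109.86632866]
0.045 0.012 [ 91.16469135 221.02736139] [496.76596345  88.3032375 ]
-0.045 -0.012 [250.91585195 186.99625311] [637.8930661  210.88153382]
-0.045 0 [242.39614193 174.48706222] [649.26524052 189.00387004]
-0.045 0.012 [234.01891694 162.18707709] [660.60494498 167.18867158]
```

Emit:
drive_tool(
  rows=[
    [[0,0,0],[-0.1,0,-1.2],1.5],
    [[0,0,0],[0,0,-1.2],1.5],
    [[0,0,0],[0,0,-0.6],1.5],
    [[0,0,0],[0,0,-0.3],1.5],
    [[0,0,0],[0,0,0],1.5],
    [[0,0,0],[0,0,0],1.5],
  ],
)

```text
clock: 7.15
position: [0.6515, 0.1893, 0.0606]
ee_rot: [0.0, 0.855, 0.519, 0.0]
contact_force: [-0.4, 0.6, -2.8]
width: 0.0222
gripper_force: 49.6
```

Emit:
drive_tool(
  rows=[
    [[0,0,0],[0.05,0,-0.15],1.5],
    [[0,0,0],[0,0,-0.1],1.5],
    [[0,0,0],[0,0,0],1.5],
    [[0,0,0],[0,0,0],1.5],
  ],
)

```text
clock: 7.65
position: [0.6526, 0.1892, 0.0584]
ee_rot: [0.0, 0.855, 0.519, 0.001]
contact_force: [1.9, -0.6, -0.0]
width: 0.0221
gripper_force: 49.8
```

Emit:
drive_tool(
  rows=[
    [[0,0,0],[0,0,-0.08],1.5],
    [[0,0,0],[0,0,0],1.5],
    [[0,0,0],[0,0,0],1.5],
  ],
  force=20,
)

```text
clock: 8.02
position: [0.6529, 0.1891, 0.0579]
ee_rot: [0.001, 0.855, 0.519, 0.001]
contact_force: [2.6, -1.3, 3.6]
width: 0.0222
gripper_force: 50.2
```

Emit:
drive_tool(
  rows=[
    [[0,0,0],[0.09,-0.05,0],1.5],
    [[0,0,0],[0,0,0],1.5],
    [[0,0,0],[0,0,0],1.5],
  ],
)

```text
clock: 8.4
position: [0.6533, 0.1889, 0.0573]
ee_rot: [0.0, 0.855, 0.519, 0.001]
contact_force: [2.7, -1.0, 4.9]
width: 0.0221
gripper_force: 50.3
```

Emit:
drive_tool(
  rows=[
    [[0,0,0],[0.05,-0.03,0],2.4],
    [[0,0,0],[0,0,0],2.8],
    [[0,0,0],[0,0,0],3.4],
    [[0,0,0],[0,0,0],4.2],
    [[0,0,0],[0,0,0],4.8],
    [[0,0,0],[0,0,0],4.8],
  ],
)

```text
clock: 9.15
position: [0.653, 0.1885, 0.0569]
ee_rot: [-0.0, 0.855, 0.519, -0.0]
contact_force: [0.6, 0.4, 0.2]
width: 0.0477
gripper_force: 0.0
```

Emit:
drive_tool(
  rows=[
    [[0,0,0],[0,0,1],4.8],
    [[0,0,0],[0,0,2],4.8],
    [[0,0,0],[0,0,3],4.8],
    [[0,0,0],[0,0,4],4.8],
    [[0,0,-0.12],[-2.9,-4.3,1],4.8],
    [[0,0,-0.12],[-2.9,-4.3,0],3],
    [[0,0,-0.12],[-2.9,-4.3,0],0],
    [[0,0,-0.12],[-2.9,-4.3,0],0],
  ],
)

```text
clock: 10.15
position: [0.5365, 0.0152, 0.168]
ee_rot: [0.001, 0.954, 0.299, 0.001]
contact_force: [0.4, -0.8, -0.2]
width: 0.0002
gripper_force: 0.0
```

```bash
python3 - <<'E'
from h import *
import cv2
a=eyes.get_image("scene")[:,:,::-1];b=eyes.get_image("top")[:,:,::-1]
o=np.hstack([cv2.resize(a[190:280,115:205],(395,395),interpolation=cv2.INTER_CUBIC),cv2.resize(b[110:200,130:220],(395,395),interpolation=cv2.INTER_CUBIC)])
cv2.imwrite("pics/c5.png",o)
s=manip.get_state();print(s["position"],s["width"],s["contact_force"],s["ee_rot"])
for z,P in((.054,[.6525,.189,.054]),):
  a=-.481;u=np.array([-np.sin(a),np.cos(a),0])
  for t in(.045,0,-.045): print(t,(proj("scene",P+u*t)-[115,190])*4.389,(proj("top",P+u*t)-[130,110])*4.389+[395,0])
E
```

```text
[0.53399574 0.0132268  0.16789744] 7.703245261780857e-05 [-0.1520501  -0.09194146 -0.21628284] [ 6.37037825e-04  9.54461218e-01  2.98331768e-01 -1.23847662e-03]
0.045 [106.03667184 195.15496758] [503.82151563 130.8956827 ]
0 [200.53419461 154.60005776] [582.70821137 168.99989868]
-0.045 [291.57122909 115.53026402] [662.08644918 207.34154159]
```

View pics/c5.png

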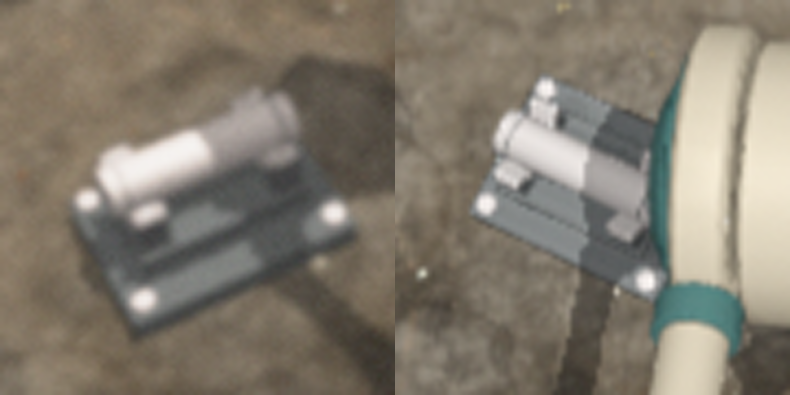

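The shaft is seated and its left end is at (505,131) in the top crop, where I predicted (504,131), so it's centred. Next is the drawer.

Emit:
drive_tool(
  rows=[
    [[0,0,-0.118],[-2.5,-3.0,0],0],
    [[0,0,-0.118],[-3.8,-4.4,0],0],
    [[0,0,-0.118],[-3.8,-4.4,0],0],
    [[0,0,-0.117],[-3.8,-4.4,0],0],
    [[0,0,0],[-3.8,-4.4,0],0],
    [[0,0,0],[-3.7,-4.3,0],0],
    [[0,0,0],[0,0,0],0],
    [[0,0,0],[0,0,-3],0],
  ],
)

```text
clock: 11.25
position: [0.3254, -0.2345, 0.139]
ee_rot: [0.003, 0.998, 0.069, 0.003]
contact_force: [1.4, -0.1, -0.4]
width: 0.0
gripper_force: 0.0
```

Emit:
drive_tool(
  rows=[
    [[0,0,0],[0,0,-4],0],
    [[0,0,0],[0,0,-4],0],
    [[0,0,0],[0,0,-2.4],0],
    [[0,0,0],[0,0,0],0],
    [[0,0,0],[0,0,0],0],
  ],
)

```text
clock: 11.88
position: [0.3245, -0.2328, 0.0339]
ee_rot: [0.001, 0.998, 0.07, 0.001]
contact_force: [-0.1, -0.4, 0.5]
width: 0.0
gripper_force: 0.0
```

Emit:
drive_tool(
  rows=[
    [[0,0,0],[1.19,0.15,0],0],
    [[0,0,0],[1.19,0.16,0],0],
    [[0,0,0],[1.49,0.2,0],0],
    [[0,0,0],[1.49,0.2,0],0],
    [[0,0,0],[1.49,0.2,0],0],
    [[0,0,0],[1.49,0.2,0],0],
    [[0,0,0],[1.49,0.2,0],0],
    [[0,0,0],[1.49,0.2,0],0],
  ],
)

```text
clock: 12.88
position: [0.4373, -0.2173, 0.0329]
ee_rot: [-0.0, 0.998, 0.07, -0.0]
contact_force: [-2.0, -0.9, 1.6]
width: -0.0002
gripper_force: 1.0
```

Emit:
drive_tool(
  rows=[
    [[0,0,0],[1.0,0.13,0],0],
    [[0,0,0],[1.0,0.13,0],0],
    [[0,0,0],[0.3,0.04,0],0],
    [[0,0,0],[0.3,0.04,0],0],
    [[0,0,0],[0.0,0.0,0],0],
  ],
)

```text
clock: 13.5
position: [0.4626, -0.214, 0.033]
ee_rot: [-0.0, 0.998, 0.07, 0.0]
contact_force: [-0.6, 0.1, -0.4]
width: 0.0
gripper_force: 0.0
```

Emit:
drive_tool(
  rows=[
    [[0,0,0],[0.4,0.05,0],0],
    [[0,0,0],[0.4,0.05,0],0],
    [[0,0,0],[0.2,0.03,0],0],
    [[0,0,0],[0.0,0.0,0],0],
    [[0,0,0],[0.0,0.0,0],0],
  ],
)

```text
clock: 14.12
position: [0.4733, -0.2129, 0.0331]
ee_rot: [0.0, 0.998, 0.07, 0.001]
contact_force: [0.3, 0.5, 1.0]
width: 0.0
gripper_force: 0.0
```

Emit:
drive_tool(
  rows=[
    [[0,0,0],[0.2,0.03,0],0],
    [[0,0,0],[0.2,0.03,0],0],
    [[0,0,0],[0.0,0.0,0],0],
    [[0,0,0],[0.0,0.0,0],0],
  ],
)

```text
clock: 14.62
position: [0.4746, -0.2126, 0.0331]
ee_rot: [0.0, 0.998, 0.07, -0.002]
contact_force: [-6.8, -3.7, 4.1]
width: -0.0001
gripper_force: 3.3
```

Emit:
drive_tool(
  rows=[
    [[0,0,0],[0.2,0.03,0],0],
    [[0,0,0],[0.1,0.01,0],0],
    [[0,0,0],[0.0,0.0,0],0],
    [[0,0,0],[0.0,0.0,0],0],
  ],
)

```text
clock: 15.12
position: [0.4747, -0.2126, 0.0331]
ee_rot: [0.0, 0.997, 0.071, -0.005]
contact_force: [-13.4, -6.1, 9.4]
width: -0.0001
gripper_force: 7.0
```

Firm stop at 14 N with no motion. I'll back off, raise, and return above the V-block.

Emit:
drive_tool(
  rows=[
    [[0,0,0],[-1.0,-0.13,0],0],
    [[0,0,0],[-3.0,-0.4,0],0],
    [[0,0,0],[0,0,3],0],
    [[0,0,0],[0,0,5],0],
    [[0,0,0],[0,0,5],0],
    [[0,0,0],[0,0,1],0],
    [[0,0,0],[0,0,0],0],
  ],
)

```text
clock: 16.0
position: [0.4398, -0.217, 0.1733]
ee_rot: [0.0, 0.998, 0.07, 0.001]
contact_force: [-0.6, 0.5, -0.6]
width: -0.0001
gripper_force: 0.0
```

Emit:
drive_tool(
  rows=[
    [[0,0,0.1195],[1.5,2.7,0],0],
    [[0,0,0.1195],[2.3,4.4,0],0],
    [[0,0,0.1195],[2.3,4.4,0],0],
    [[0,0,0.1195],[2.3,4.4,0],0],
    [[0,0,0.1195],[2.3,4.4,0],0],
    [[0,0,0.1195],[2.3,4.4,0],0],
    [[0,0,0.1195],[2.3,4.4,0],0],
    [[0,0,0.1195],[2.3,4.4,0],0],
  ],
)

```text
clock: 17.0
position: [0.6149, 0.1196, 0.1701]
ee_rot: [-0.001, 0.853, 0.523, -0.002]
contact_force: [2.0, -0.1, -0.0]
width: -0.0004
gripper_force: 0.0
```

```bash
python3 - <<'E'
from h import *
import cv2
a=eyes.get_image("scene")[:,:,::-1];b=eyes.get_image("top")[:,:,::-1]
o=np.hstack([cv2.resize(a,(395,395*384//512),interpolation=cv2.INTER_AREA),cv2.resize(b,(395,395*384//512),interpolation=cv2.INTER_AREA)])
o2=np.hstack([cv2.resize(a[90:210,220:380],(395,296),interpolation=cv2.INTER_CUBIC),cv2.resize(b[110:230,280:440],(395,296),interpolation=cv2.INTER_CUBIC)])
cv2.imwrite("pics/c6.png",np.vstack([o,o2]))
s=manip.get_state();print(s["position"],s["width"],s["contact_force"],s["ee_rot"])
E
```

```text
[0.61641119 0.12251417 0.16989548] -0.00014504701998649343 [0.51957912 0.14904684 0.8253312 ] [-1.64865228e-03  8.52321257e-01  5.23015955e-01 -2.59003155e-04]
```

View pics/c6.png

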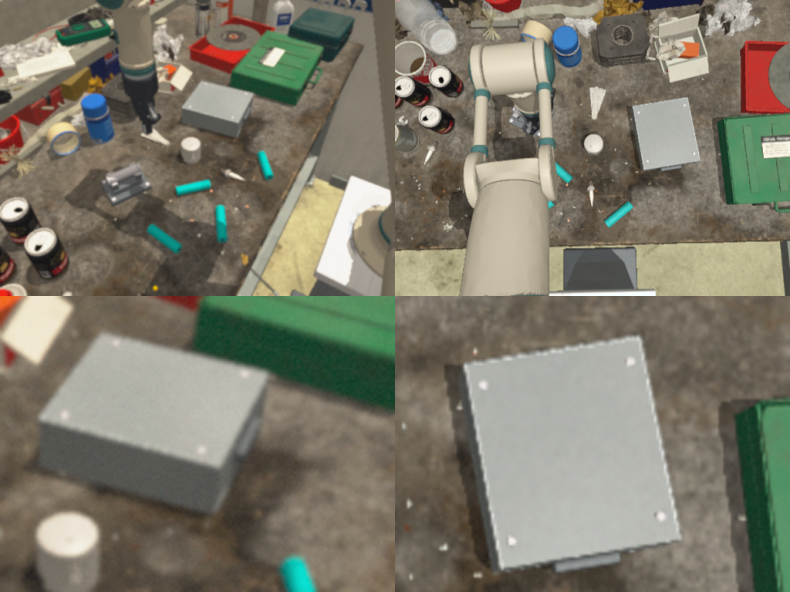

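The drawer is flush in both lower crops. Moving over the middle of the shaft now.

Emit:
drive_tool(
  rows=[
    [[0,0,0],[1.8,3.2,0],0],
    [[0,0,-0.01],[1.7,3.1,0],0],
    [[0,0,0],[0,0,-2.5],0],
    [[0,0,0],[0,0,-2.5],0],
    [[0,0,0],[0,0,-2.0],0],
    [[0,0,0],[0,0,0],0],
    [[0,0,0],[0,0,0],0],
  ],
)

```text
clock: 17.98
position: [0.6503, 0.1806, 0.1026]
ee_rot: [-0.0, 0.856, 0.516, -0.0]
contact_force: [-0.4, -0.4, -0.8]
width: 0.0
gripper_force: 0.0
```

Emit:
drive_tool(
  rows=[
    [[0,0,0],[0.25,0.8,-0.5],0],
    [[0,0,0],[0,0,-0.7],0],
    [[0,0,0],[0,0,-0.3],0],
    [[0,0,0],[0,0,0],0],
    [[0,0,0],[0,0,0],0],
  ],
)

```text
clock: 18.6
position: [0.653, 0.1889, 0.0882]
ee_rot: [0.0, 0.856, 0.517, 0.0]
contact_force: [0.5, 0.3, -1.1]
width: -0.0003
gripper_force: 0.0
```

Emit:
drive_tool(
  rows=[
    [[0,0,0],[0,0,-0.4],0],
    [[0,0,0],[0,0,-0.3],0],
    [[0,0,0],[0,0,-0.2],0],
    [[0,0,0],[0,0,-0.2],0],
    [[0,0,0],[0,0,0],0],
    [[0,0,0],[0,0,0],0],
  ],
)

```text
clock: 19.35
position: [0.6529, 0.1889, 0.077]
ee_rot: [0.0, 0.856, 0.517, 0.0]
contact_force: [-0.1, -1.0, 1.0]
width: -0.0
gripper_force: 0.0
```

Emit:
drive_tool(
  rows=[
    [[0,0,0],[0,0,-0.15],0],
    [[0,0,0],[0,0,-0.15],0],
    [[0,0,0],[0,0,-0.1],0],
    [[0,0,0],[0,0,-0.1],0],
    [[0,0,0],[0,0,0],0],
    [[0,0,0],[0,0,0],0],
  ],
)

```text
clock: 20.1
position: [0.6531, 0.1889, 0.0731]
ee_rot: [0.0, 0.856, 0.517, 0.0]
contact_force: [-1.4, -0.6, 7.8]
width: 0.0001
gripper_force: 3.4
```

Emit:
drive_tool(
  rows=[
    [[0,0,0],[0,0,-0.1],0],
    [[0,0,0],[0,0,-0.1],0],
    [[0,0,0],[0,0,-0.1],0],
    [[0,0,0],[0,0,0],0],
    [[0,0,0],[0,0,0],0],
  ],
)

```text
clock: 20.72
position: [0.6531, 0.189, 0.0708]
ee_rot: [0.0, 0.856, 0.517, 0.001]
contact_force: [-2.2, -0.2, 9.4]
width: 0.0002
gripper_force: 4.8
```

Emit:
drive_tool(
  rows=[
    [[0,0,0],[0,0,-0.1],0],
    [[0,0,0],[0,0,-0.1],0],
    [[0,0,0],[0,0,0],0],
    [[0,0,0],[0,0,0],0],
  ],
)

```text
clock: 21.22
position: [0.6532, 0.1889, 0.0707]
ee_rot: [0.001, 0.856, 0.517, 0.001]
contact_force: [-5.8, -1.1, 16.7]
width: -0.0
gripper_force: 8.8
```

Emit:
drive_tool(
  rows=[
    [[0,0,0],[-0.09,0.05,0],0],
    [[0,0,0],[0,0,0],0],
    [[0,0,0],[0,0,0],0],
  ],
)

```text
clock: 21.6
position: [0.6531, 0.189, 0.0706]
ee_rot: [0.001, 0.856, 0.517, 0.002]
contact_force: [-4.8, -1.9, 17.0]
width: 0.0003
gripper_force: 8.3
```

Emit:
drive_tool(
  rows=[
    [[0,0,0],[-0.1,0.1,0],0],
    [[0,0,0],[-0.1,0.1,0],0],
    [[0,0,0],[0,0,0],0],
    [[0,0,0],[0,0,0],0],
  ],
)

```text
clock: 22.1
position: [0.6528, 0.1892, 0.0707]
ee_rot: [0.003, 0.856, 0.517, 0.002]
contact_force: [-0.4, -7.6, 14.3]
width: -0.0001
gripper_force: 7.3
```

Emit:
drive_tool(
  rows=[
    [[0,0,0],[0.02,-0.15,-0.03],0],
    [[0,0,0],[0,0,0],0],
    [[0,0,0],[0,0,0],0],
    [[0,0,0],[0,0,0],0],
  ],
)

```text
clock: 22.6
position: [0.6529, 0.1891, 0.0707]
ee_rot: [0.002, 0.856, 0.517, 0.003]
contact_force: [-1.4, -2.5, 15.4]
width: 0.0001
gripper_force: 7.8
```

```bash
python3 - <<'E'
from h import *
import cv2
a=eyes.get_image("scene")[:,:,::-1]
cv2.imwrite("pics/c7.png",cv2.resize(a[180:280,105:215],(660,600),interpolation=cv2.INTER_CUBIC))
s=manip.get_state();print(s["position"],s["contact_force"])
E
```

```text
[0.65291422 0.18910286 0.07068354] [-1.36034805 -3.38639094 15.02945733]
```

View pics/c7.png

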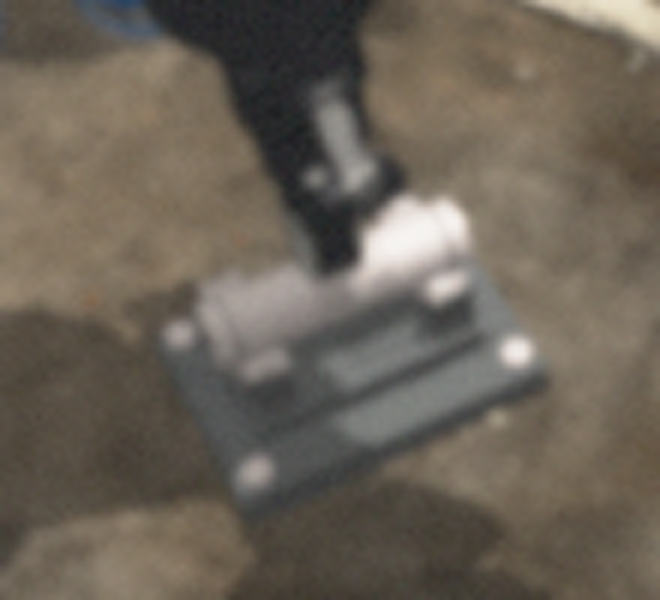

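The closed fingers press the middle of the shaft at about (335,265). The shaft lies square in the V, down on the stop at a steady 15 N.

```bash
python3 -c "
from rig import job; print(job.sign_off())"
```

```text
the job is handed in; nothing more can be done
None
```

The job is done and handed in at about 23 s: the shaft lies centred in the V-block, the drawer is fully home, and the fingers are holding the V-block down on its stop with about 15 N; sign-off gave no verdict.

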